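Post the slide box under the spring flap of the drop-off chute

TASK

With one fingertip press down the long bar beside the lane and keep the drop-off chute's spring-closed flap open, while the other fingertip pushes the blue slide box along the lane and under the flap until it slides down the chute. Then move the fingers clear so that the flap springs shut behind the box. Only press and push: never pick the box up, and leave everything else on the table where it stands.

Things in the scene. Friction and masses are not known exactly. Their poses are not given: they have to be found in the camera images.
- chute: White fixed chute. Origin at table height on the lane's centre line, under the front face of the flap's lip; x = the way the box is pushed (away from the robot), y = left, towards the press bar, z up. A flat slick lane, top 95 mm above the table, 102 mm wide between guides 9 mm high, runs from x = -190 to -22 mm. Side walls stand 38 mm (right) and 12 mm (left) above the lane after that.
- lane_edge (a point): Middle of the lane's far edge (chute x = -22 mm, 95 mm above the table). A slick 30 degree ramp begins here and falls, under the flap at x = 0, to a back wall at x = 112 mm; a fixed clear window covers it from x = 52 mm. A box pushed until its middle is some mm past this edge tips and slides down by itself.
- flap (a joint): Angle (rad) of the spring-closed flap, one rigid metal part: 0 shut, 0.8 the open stop. Pressing its bar (left of the hinge) down swings its hood and lip (right of the hinge) up and left. About 3 N on the bar starts it, about 6 N holds it at 0.75; released, it springs shut. The slide box passes under the lip from about 0.55 rad up; at 0.72 with 7 mm to spare.
- chute_hinge (a point): Point on the flap's fixed hinge axis at chute x = 0, y = 64 mm, 105 mm above the table; the axis runs along the chute's x, rod 8 mm thick from x = -184 to 52 mm.
- flap_bar (a point): Point on top of the press bar at chute x = -90 mm, moving with the flap. Round bar, 12 mm thick, along the chute's x from -178 to 40 mm, 36 mm from the hinge axis (bar axis at flap angle q: y = 64 + 33 cos q + 15 sin q, height 105 + 15 cos q - 33 sin q mm; top 6 mm higher). Cross pieces join it to the hinge rod only at x = -178 and 36 mm; a fingertip can slide along it between them. Free below.
- flap_lip (a point): Middle of the lower edge of the flap's lip, at chute x = 2 mm; shut: y = -16 mm, 8 mm above the lane. The lip is a plate 4 mm thick, spanning y = -48 to 16 mm when shut. Behind it the hood (x = 0 to 50 mm, y = -48 to 50 mm) lies 47 mm above the lane when shut; opened to 0.75 its highest edge is about 115 mm above the lane.
- slide_box: Flat blue closed box of microscope slides lying in the lane in front of the flap, about 0.18 kg, 66 mm long along the lane (its ends 34 mm before and 32 mm past its origin), 95 mm wide across it, 33 mm high; origin: centre of its underside; x along the lane, z up.
- dropper_1: brown glass dropper bottle, 28 mm across, 97 mm tall, standing just right of the chute (bystander); origin: centre of its underside
- dropper_2: second brown dropper bottle like it, 28 x 97 mm, standing just right of the chute (bystander); origin: centre of its underside
- petri_1: round dish 90 mm across, 15 mm high, lying right of the lane (bystander); origin: centre of its underside
- test_carton: white carton 76 x 51 x 99 mm standing left of the press bar (bystander); origin: centre of its underside
- tape_roll: roll of clear tape lying flat, 88 mm across, 19 mm high (bystander); origin: centre of its underside
- tip_box: blue pipette-tip box with clear lid, 124 x 68 x 72 mm (bystander); origin: centre of its underside
- marker_red: marker pen lying on the table, 135 mm long (bystander); origin: underside of its middle
Mind the look-alikes: they are no part of the job. There is more than one size of the slide_box; the job needs the middle-sized.

How it is judged:
On the way, in this order (a step that is already met when the one before it is completed fails the run):
1. the fingers hold the flap open (over 0.5 rad) while the box still lies wholly in front of it (value of joint flap above 0.5 rad and contact force between the fingers and flap above 0.5 N and x of slide_box in the frame of chute below -0.034 m), for 0.1 s.
2. the box's front end is pushed by the fingers under the flap (box origin past x = -30 mm of the chute) while the fingers hold the flap open (value of joint flap above 0.5 rad and contact force between the fingers and flap above 0.5 N and contact force between the fingers and slide_box above 0.02 N and x of slide_box in the frame of chute above -0.03 m), for 0.04 s.
At the end, for the whole second after the job is handed in: The slide box lies at rest inside the chute, at least 40 mm past the flap (its origin) and below lane level, right way up (tilted less than 0.8 rad), and the flap is shut (below 0.06 rad) (x of slide_box in the frame of chute between 0.04 and 0.112 m and y of slide_box in the frame of chute between -0.05 and 0.05 m and z of slide_box in the frame of chute below 0.08 m and angle between slide_box's own z axis and vertical below 0.8 rad and linear speed of slide_box below 0.02 m/s and value of joint flap below 0.06 rad); the robot touches nothing.
It fails at once if the slide box is lifted more than 12 mm above the lane (z of slide_box in the frame of chute above 0.107 m).
It fails at once if the slide box is pushed out of the lane sideways or off its front end (y of slide_box in the frame of chute above 0.06 m or y of slide_box in the frame of chute below -0.06 m or x of slide_box in the frame of chute below -0.18 m).
It fails at once if any of the bottles, the dish, the carton, the tape, the tip box or the marker is moved more than 20 mm (distance of any of dropper_1, dropper_2, petri_1, test_carton, tape_roll, tip_box, marker_red from where it was at the start of the episode above 0.02 m).
It also fails if it takes over 35 s, if anything falls off the work surface, if the arm or the gripper's body presses on something with over 40 N, if the wrist force passes 120 N, or if a joint passes its speed limit or range.

ROBOT

A 6-joint arm with a two-finger parallel gripper is mounted at the origin on a cart in front of the work surface, level with it; the furniture and walls round the work are solid. World frame = base frame: x ahead of the robot, y to its left, z up, the work surface at z = 0. Lengths are in m, angles in rad, forces in N, time in s.
With the tool pointing down it reaches from about 0.3 to 0.875 m from the base axis. Payload 6.4 kg.
Tool frame: the origin (TCP) lies at the very end of the fingers, on their centre line; the grasp point (between the pads) lies 19 mm behind it; z points along the fingers, y is the line along which they close (so a half turn about z gives the same grasp; the last joint's range is limited). The gripper opens to 85 mm and grips with 20 to 120 N. Pads are 22 mm wide; open, the fingers measure 114 mm over their backs; the gripper's body (76 mm by 85 mm) begins 54 mm behind the grasp point. The pads swing forward as they close: fully open they stand 13 mm farther back than shut.
Start: joints at [1.004, 0.181, 1.607, -0, 1.354, -0.206], TCP at [0.203, 0.538, 0.231] pointing down, gripper open.
Joint ranges: [-2.99, 2.99], [-0.89, 2.07], [0.3, 2.58], [-1.14, 4.28], [0, 2.63], [-3.12, 3.12]. Speed limits (rad/s): [2.57, 2.57, 3.01, 3.14, 3.14, 3.14].

INTERFACE

Orientations are given as a unit quaternion [w, x, y, z].
In Python, from bench import get_obs, optics, workorder gives the robot as it stands.
- The arm moves only by the shell command python3 -m jog, which reads ROWS from standard input. ROWS is a JSON list of rows, 1 to 10 of them, each written [[dx, dy, dz], [rx, ry, rz], opening]: dx, dy, dz in normalised numbers (1 is 80 cm), then a rotation vector rx, ry, rz in normalised numbers (1 is pi rad), then the opening from 0.0 (shut) to 1.0 (fully open); each row is the pose to reach, as a shift and turn from the pose commanded when the command began, along the tool's axes at that moment; what a row does not reach only later rows make up. A row lasts 1/8 s, in which the tool goes at most 0.0625 m and 0.188 rad, less where a joint would pass 70% of its speed; a pose out of reach is approached as far as the arm can. The fingers move at their own pace and stop on an object; the grip force is fixed at half the most. Time passes only in rows, so rows that do not move let the fingers close. It prints the time, the measured TCP pose, the force, the opening and the grip force at its end. Shift and turn numbers lie between -1 and 1, and a call with a number outside is refused. Input that does not fit is refused with a message, and nothing moves.
- get_obs(): the state, without advancing time (a new reading comes with each control period).
- optics.camera(name): name is "side" or "top"; returns (picture, depth): 420x560x3 uint8, blue, green, red; 420x560 float32, m along the optical axis (not along the pixel's ray), 0 where there is no reading.
- optics.camera_params(name): a dict with "fovy" (degrees; the focal length in pixels is half the picture's height over the tangent of half this angle, whatever the lens; pixels are square), "cx", "cy" (the principal point, pixels), "dist" ([k1, k2, p1, p2, k3] as OpenCV has them; the pictures are not rectified), "view" (4x4, takes a point from world to camera coordinates). Camera axes: x right, y up, looking along -z (the intrinsics and any distortion apply to the point x, -y, -z); pixel columns grow to the right and rows downward; lengths in m; the calibration is good to about 2 mm. A picture is of the moment at which its call begins. camera_params takes no time and is no camera call.
- workorder.hand_in(): hands the job in; it is judged then, once.
The state is a dict: "time_s": time; "q": joint angles; "dq": joint speeds; "joint_efforts": joint torques, N m; "eef_pos": TCP position; "eef_rot": TCP orientation; "wrist_force": force on the tool from outside, world axes, zero at the start; "torque": the same for the moment, N m; "opening": opening from 0.0 (shut) to 1.0 (fully open); "grasp_force": force on a finger pad.
Only numpy, scipy, OpenCV 4.12 (cv2) and the standard library are available. Lean on these libraries where they do the work, as an engineer would, in place of code of your own. Each camera call takes 0.05 s, during which the arm holds its last target. There are 200 camera calls.

## Working session

There is one attempt and no reset: what is moved stays moved. The work goes in short steps, Python scripts to look and compute and a shell command to move; the robot and the scene stay as the last step left them, time stands still between calls to the robot, and variables do not carry over. Pictures are saved under pics/ and viewed, at most 10 in all, crops included, and the job is handed in when it is done.

```bash
mkdir -p pics; ls; cat > h.py <<'E'
import numpy as np, cv2
from bench import get_obs, optics, workorder
def K(n):
    p=optics.camera_params(n); f=210/np.tan(np.radians(p["fovy"])/2)
    return np.array([[f,0,p["cx"]],[0,f,p["cy"]],[0,0,1]]),np.array(p["dist"],float),np.array(p["view"])
def snap(n,name):
    im,d=optics.camera(n); cv2.imwrite(f"pics/{name}.png",im); np.save(f"pics/{name}.npy",d); return im,d
def ray(n,u,v):
    k,d,V=K(n); a=cv2.undistortPoints(np.array([[[u,v]]],float),k,d)[0,0]
    R=V[:3,:3]; o=-R.T@V[:3,3]; return o,R.T@np.array([a[0],-a[1],-1])
def onz(n,u,v,z):
    o,r=ray(n,u,v); return o+r*(z-o[2])/r[2]
def dep(n,u,v,d):
    o,r=ray(n,u,v); return o+r*d[int(round(v)),int(round(u))]
def proj(n,P):
    k,d,V=K(n); c=np.c_[np.atleast_2d(P),np.ones(len(np.atleast_2d(P)))]@V.T; c=c[:,:3]*[1,-1,-1]
    return cv2.projectPoints(c.reshape(-1,1,3),np.zeros(3),np.zeros(3),k,d)[0][:,0]
E
python3 -c "
from h import *
snap('top','t0');snap('side','s0')
for n in('top','side'):print(K(n))
o=get_obs();print(o['eef_pos'],o['eef_rot'],o['opening'],o['time_s'])"
```

```text
pics
(array([[475.47653779,   0.        , 280.94145611],
       [  0.        , 475.47653779, 201.63332747],
       [  0.        ,   0.        ,   1.        ]]), array([0.05835892, 0.        , 0.        , 0.        , 0.        ]), array([[ 1.16798852e-02, -9.99931780e-01,  1.22743540e-04,
        -1.85251251e-01],
       [ 9.98136535e-01,  1.16662677e-02,  5.98945364e-02,
        -5.03335876e-01],
       [-5.98918824e-02, -5.77046501e-04,  9.98204703e-01,
        -1.50505693e+00],
       [ 0.00000000e+00,  0.00000000e+00,  0.00000000e+00,
         1.00000000e+00]]))
(array([[412.40781384,   0.        , 289.03487108],
       [  0.        , 412.40781384, 211.10892978],
       [  0.        ,   0.        ,   1.        ]]), array([0.03198115, 0.        , 0.        , 0.        , 0.        ]), array([[ 0.97586003, -0.21822525,  0.00865745, -0.52758286],
       [ 0.07632908,  0.37793319,  0.92268108, -0.06928572],
       [-0.20462425, -0.89974677,  0.38546682, -1.43493609],
       [ 0.        ,  0.        ,  0.        ,  1.        ]]))
[0.20268126 0.53756292 0.23046256] [-2.91773201e-04  1.79395959e-01  9.83776628e-01 -7.42541047e-04] 0.9959908855018633 0.1
```

View pics/t0.png

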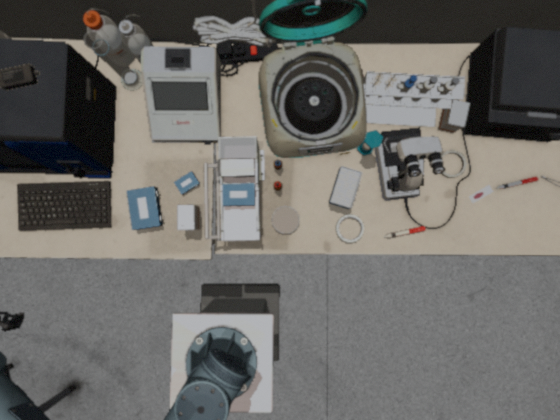

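View pics/s0.png

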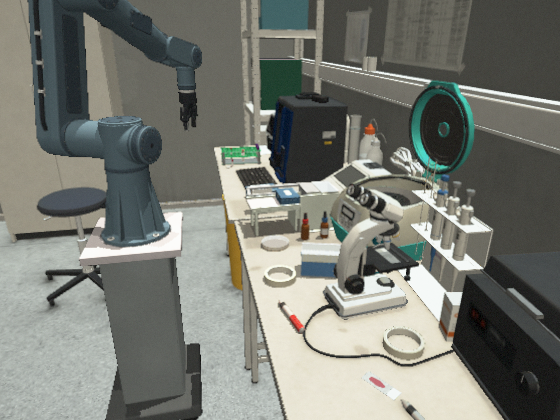

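```bash
python3 -c "
from h import *
im=cv2.imread('pics/t0.png');d=np.load('pics/t0.npy')
cv2.imwrite('pics/t0c.png',cv2.resize(im[125:255,170:305],None,fx=5.7,fy=4.6*0+4.6,interpolation=cv2.INTER_CUBIC) if 0 else cv2.resize(im[130:250,150:310],None,fx=5,fy=5,interpolation=cv2.INTER_CUBIC))
for u,v in[(239,210),(239,225),(238,195),(208,210),(218,210),(260,210),(245,172),(187,182),(187,216)]:print(u,v,dep('top',u,v,d).round(3))
im=cv2.imread('pics/s0.png');cv2.imwrite('pics/s0c.png',cv2.resize(im[165:265,225:365],None,fx=5.5,fy=5.5,interpolation=cv2.INTER_CUBIC))
"
```

```text
239 210 [ 0.474 -0.053  0.092]
239 225 [ 0.429 -0.054  0.096]
238 195 [ 0.517 -0.052  0.124]
208 210 [0.476 0.054 0.006]
218 210 [0.472 0.008 0.111]
260 210 [ 0.479 -0.112 -0.007]
245 172 [ 0.584 -0.073  0.143]
187 182 [0.564 0.121 0.019]
187 216 [0.454 0.102 0.102]
```

View pics/t0c.png

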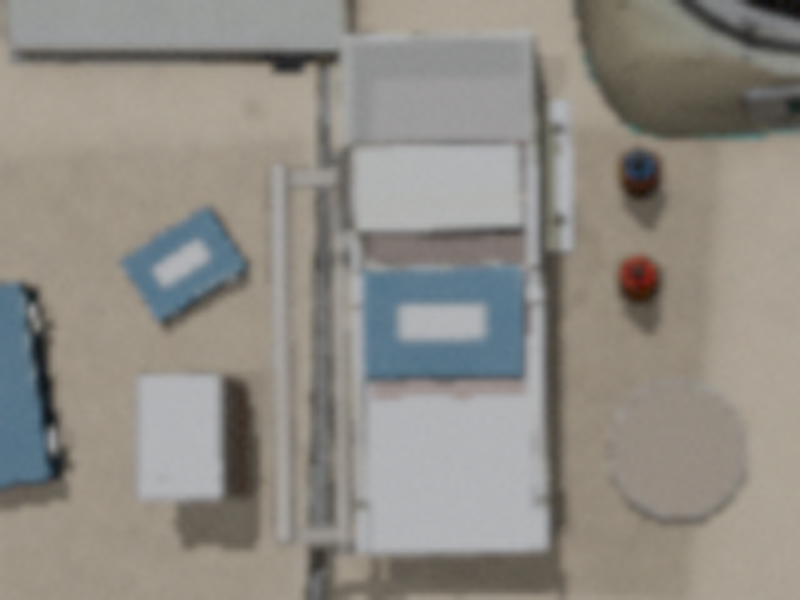

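View pics/s0c.png

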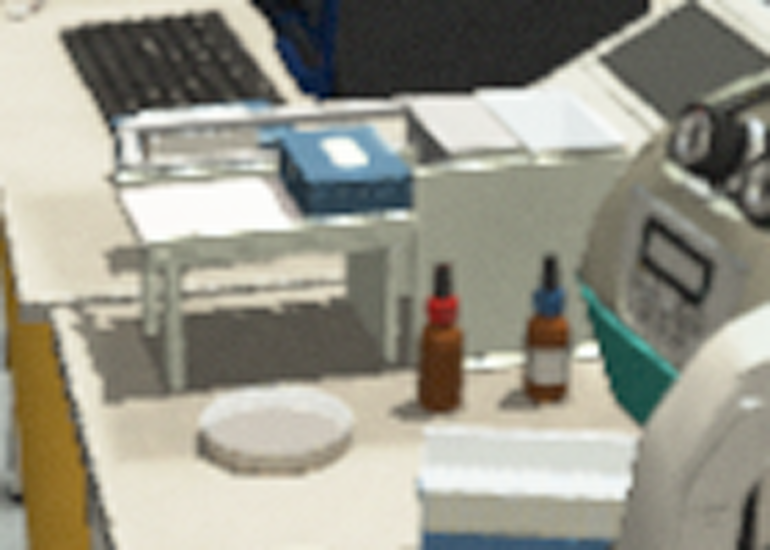

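```bash
python3 -c "
from h import *
f=lambda u,v,z:onz('top',150+u/5-.4,130+v/5-.4,z)
R=[('lane FL',355,552,.104,-.190,.06),('lane FR',549,552,.095,-.190,-.06),('bar near',285,542,.126,-.178,.097),('bar far',280,167,.126,.042,.097),('hood nl',355,233,.142,0,.05),('hood nr',522,229,.142,0,-.048),('hood fl',353,142,.142,.05,.05),('hood fr',522,143,.142,.05,-.048),('back L',343,38,.107,.112,.055),('box nl',365,380,.128,0,.0475),('box nr',524,379,.128,0,-.0475),('box fl',365,268,.128,0,.0475),('box fr',524,266,.128,0,-.0475),('carton nl',137,499,.099,0,0),('carton fr',222,373,.099,0,0)]
A=[]
for n,u,v,z,cx,cy in R:
  p=f(u,v,z);print(n,p.round(4))
  if n[:3] in('bar','hoo'):A.append((p[0],p[1],cx,cy))
A=np.array(A)
from scipy.optimize import least_squares
def r(s):
  c,q=np.cos(s[2]),np.sin(s[2]); return np.r_[s[0]+c*A[:,2]-q*A[:,3]-A[:,0],s[1]+q*A[:,2]+c*A[:,3]-A[:,1]]
s=least_squares(r,[.6,-.06,0]);print(s.x,s.fun.round(4))
"
```

```text
lane FL [ 3.831e-01 -3.000e-04  1.040e-01]
lane FR [ 0.3841 -0.1159  0.095 ]
bar near [0.389  0.0382 0.126 ]
bar far [0.6112 0.0459 0.126 ]
hood nl [ 0.5706 -0.0014  0.142 ]
hood nr [ 0.5741 -0.0994  0.142 ]
hood fl [0.6243 0.0007 0.142 ]
hood fr [ 0.625  -0.0986  0.142 ]
back L [0.6928 0.0124 0.107 ]
box nl [ 0.4849 -0.0072  0.128 ]
box nr [ 0.4866 -0.1011  0.128 ]
box fl [ 0.5514 -0.0059  0.128 ]
box fr [ 0.5537 -0.1001  0.128 ]
carton nl [0.4133 0.1315 0.099 ]
carton fr [0.4896 0.0825 0.099 ]
[ 0.57298285 -0.05184341  0.03862182] [ 0.0024 -0.      0.0005  0.0007 -0.0033 -0.0002 -0.      0.0009 -0.0005
 -0.0004 -0.0007  0.0008]
```

```bash
cat >> h.py <<'E'
from scipy.spatial.transform import Rotation as Ro
YAW=.033; O=np.array([.573,-.052,0])
C=Ro.from_euler('z',YAW)
def tgt(cx,cy,z,tilt=.15):
    p=O+C.apply([cx,cy,z]); R=C*Ro.from_matrix(np.array([[-1,0,0],[0,1,0],[0,0,-1.]]))*Ro.from_rotvec([0,-tilt,0]); return p,R
def obs():
    o=get_obs(); w=o['eef_rot']; return np.array(o['eef_pos']),Ro.from_quat([w[1],w[2],w[3],w[0]]),o
def delta(*a):
    p,R=tgt(*a); q,S,o=obs(); return S.inv().apply(p-q).round(4),(S.inv()*R).as_rotvec().round(4)
def state():
    q,S,o=obs(); print('chute tcp',C.inv().apply(q-O).round(4),'t',o['time_s'],'F',np.round(o['wrist_force'],2),'T',np.round(o['torque'],2),'op',round(o['opening'],2))
E
python3 -c "
from h import *
state();print(delta(-.11,.048,.19));print(tgt(-.11,.048,.19)[0])"
```

```text
chute tcp [-0.3507  0.6015  0.2305] t 0.1 F [0.16 0.71 0.2 ] T [-0.   -0.    0.05] op 1.0
(array([-0.4346, -0.4187,  0.041 ]), array([-0.031 , -0.1487, -0.3929]))
[ 0.46147618 -0.00765547  0.19      ]
```

Units first: shifts go in shares of 80 cm and turns go in shares of pi rad. So -0.4346 m / 0.8 = -0.5433, -0.4187 m / 0.8 = -0.5234, -0.3929 rad / 3.1416 = -0.1251.

```bash
echo '[[[-0.0544,-0.0524,0.005],[-0.001,-0.0048,-0.0124],1],[[-0.1088,-0.1046,0.01],[-0.0019,-0.0095,-0.0251],1],[[-0.1625,-0.157,0.015],[-0.0029,-0.0143,-0.0376],1],[[-0.2175,-0.2094,0.02],[-0.0038,-0.0191,-0.05],1],[[-0.2713,-0.2613,0.025],[-0.0048,-0.0236,-0.0624],1],[[-0.3263,-0.3138,0.0313],[-0.006,-0.0286,-0.0751],1],[[-0.38,-0.3663,0.0363],[-0.007,-0.0331,-0.0875],1],[[-0.435,-0.4188,0.0413],[-0.008,-0.0379,-0.0999],1],[[-0.4888,-0.4713,0.0463],[-0.0089,-0.0427,-0.1127],1],[[-0.5433,-0.5234,0.0513],[-0.0099,-0.0473,-0.1251],1]]' | python3 -m jog
python3 -c "
from h import *
im,d=snap('side','s1');im2,_=snap('top','t1')
state();print(delta(-.11,.048,.19))
a=cv2.resize(im[120:260,215:375],None,fx=2.5*2*.93,fy=2.5*2*.93*0+4.65,interpolation=cv2.INTER_CUBIC) if 0 else cv2.resize(im[110:250,220:360],(590,590),interpolation=cv2.INTER_CUBIC)
cv2.imwrite('pics/s1c.png',a)
q,S,o=obs();print(proj('side',[q]),proj('top',[q]))
"
```

```text
time_s: 1.35
eef_pos: [0.4621, -0.0091, 0.1902]
eef_rot: [0.076, -0.017, 0.997, 0.002]
wrist_force: [1.4, -0.7, 0.5]
opening: 0.997
grasp_force: 0.0
chute tcp [-0.1084  0.0433  0.1902] t 1.45 F [-0.58  0.71 -0.29] T [-0.04  0.04 -0.01] op 1.0
(array([ 0.0017,  0.0047, -0.0001]), array([-0.0012,  0.0017, -0.006 ]))
[[268.71641388 172.03357874]] [[221.58442783 212.1602401 ]]
```

View pics/s1c.png

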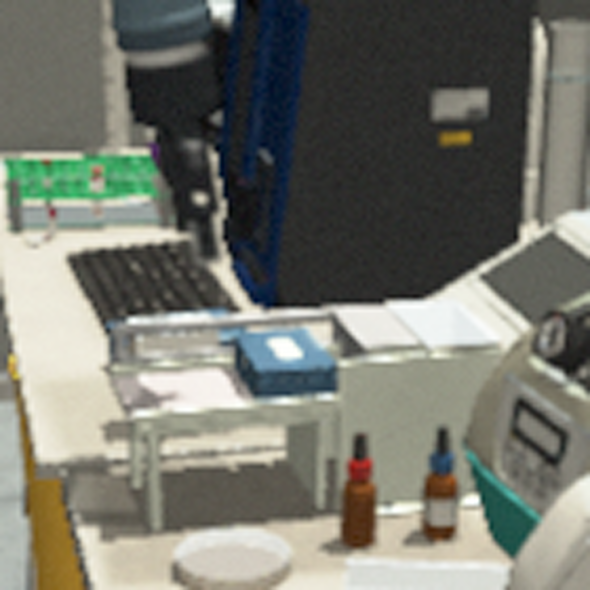

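```bash
python3 -c "
from h import *
q,S,o=obs()
for dz in(.05-.013,.05,.0):
  P=[q+S.apply([0,s*.05,0])+[0,0,dz*0] for s in(-1,1)]
  P=[p+S.apply([0,0,-b]) for p in P for b in(0,.013)]
print(proj('side',P).round(1))
for z in(.13,.115,.1): print(delta(-.112,.048,z))"
```

```text
[[271.7 176.3]
 [271.1 172.7]
 [265.9 168. ]
 [265.4 164.6]]
(array([0.0127, 0.0047, 0.0589]), array([-0.0012,  0.0017, -0.006 ]))
(array([0.015 , 0.0047, 0.0738]), array([-0.0012,  0.0017, -0.006 ]))
(array([0.0172, 0.0047, 0.0886]), array([-0.0012,  0.0017, -0.006 ]))
```

Converted, 0.0589 m / 0.8 = 0.0736, 0.03 m / 0.8 = 0.0375, -0.006 rad / 3.1416 = -0.0019.

```bash
echo '[[[0.0075,0.0059,0.0375],[0,0,-0.0019],1],[[0.0159,0.0059,0.0736],[0,0,-0.0019],1],[[0.0159,0.0059,0.0736],[0,0,-0.0019],1]]' | python3 -m jog; python3 -c "
from h import *
state();print(delta(-.112,.048,.115));print(delta(-.112,.048,.105))"
```

```text
time_s: 1.82
eef_pos: [0.4554, -0.0012, 0.1278]
eef_rot: [0.072, -0.019, 0.997, 0.003]
wrist_force: [-0.3, -0.0, 1.1]
opening: 1.0
grasp_force: 0.0
chute tcp [-0.1159  0.0547  0.1278] t 1.825 F [-0.28 -0.03  1.11] T [-0.07  0.08  0.01] op 1.0
(array([-0.002 , -0.0067,  0.0132]), array([ 0.0035, -0.0049,  0.0057]))
(array([-0.0005, -0.0067,  0.0231]), array([ 0.0035, -0.0049,  0.0057]))
```

```bash
for i in 1 2 3; do echo '[[[0,0,0],[0,0,0],1]]' | python3 -m jog >/dev/null; python3 -c "
from h import *
state()"; done
```

```text
chute tcp [-0.1129  0.0536  0.1311] t 1.95 F [0.08 0.17 0.82] T [-0.    0.08 -0.03] op 1.0
chute tcp [-0.1123  0.0532  0.1317] t 2.075 F [ 0.31 -0.2  -0.22] T [ 0.01  0.11 -0.03] op 1.0
chute tcp [-0.1127  0.0532  0.1312] t 2.2 F [-0.3  -0.15  0.56] T [ 0.04  0.06 -0.  ] op 1.0
```

Converted, 0.018 m / 0.8 = 0.0225, -0.005 m / 0.8 = -0.0063, 0.004 rad / 3.1416 = 0.0013.

```bash
echo '[[[0.0013,-0.0063,0.01],[0,0,0.0013],1],[[0.0038,-0.0063,0.0225],[0,0,0.0013],1],[[0.0038,-0.0063,0.0225],[0,0,0.0013],1],[[0.0038,-0.0063,0.0225],[0,0,0.0013],1]]' | python3 -m jog; python3 -c "
from h import *
state();print(delta(-.112,.048,.105))"
```

```text
time_s: 2.7
eef_pos: [0.4578, -0.0078, 0.1118]
eef_rot: [0.075, -0.017, 0.997, 0.002]
wrist_force: [-0.3, -2.4, 1.7]
opening: 1.0
grasp_force: 0.9
chute tcp [-0.1137  0.048   0.1118] t 2.7 F [-0.3  -2.37  1.69] T [-0.16  0.06 -0.04] op 1.0
(array([-0.0007, -0.    ,  0.007 ]), array([0.001 , 0.0004, 0.0019]))
```

```bash
python3 -c "
from h import *
im,d=snap('side','s2');im2,d2=snap('top','t2');state()
a=cv2.resize(im[140:230,225:325],(600,540),interpolation=cv2.INTER_CUBIC);b=cv2.resize(im2[140:250,190:270],None,fx=5,fy=540/110,interpolation=cv2.INTER_CUBIC)[:, :200*2]
a=cv2.resize(a,(400,540)) if 0 else a[:, :400]
cv2.imwrite('pics/s2c.png',np.hstack([a,b]))
"
```

```text
chute tcp [-0.1136  0.0481  0.112 ] t 2.8 F [-0.26 -1.21  1.96] T [-0.13  0.11 -0.01] op 1.0
```

View pics/s2c.png

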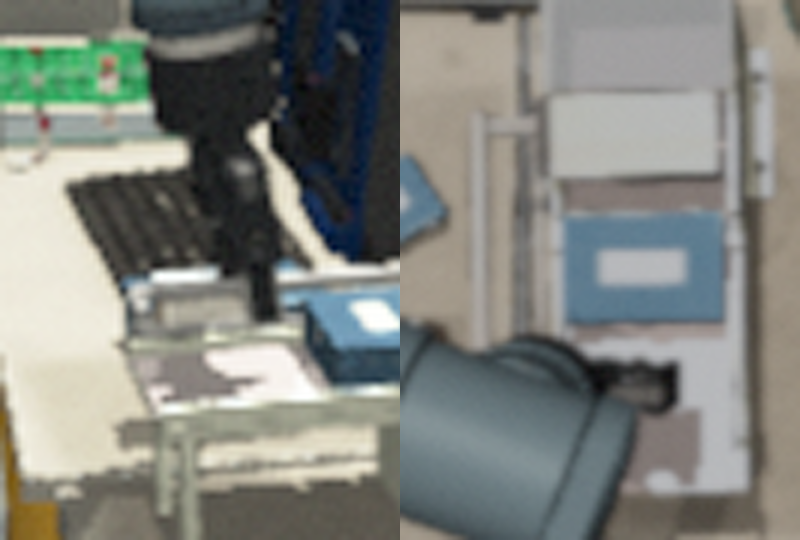

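Converted, 0.008 m / 0.8 = 0.01, 0.004 m / 0.8 = 0.005.

```bash
echo '[[[0,0,0.005],[0,0,0],1],[[0.0013,0,0.01],[0,0,0],1],[[0.0013,0,0.01],[0,0,0],1],[[0.0013,0,0.01],[0,0,0],1]]' | python3 -m jog | grep -v rot; python3 -c "
from h import *
state();print(onz('top',245.6,218.4,.16));print(C.inv().apply(onz('top',245.6,218.4,.16)-O))"
```

```text
time_s: 3.3
eef_pos: [0.4583, -0.0075, 0.104]
wrist_force: [-0.2, 2.0, 4.1]
opening: 1.003
grasp_force: 1.7
chute tcp [-0.1132  0.0482  0.104 ] t 3.3 F [-0.22  1.97  4.11] T [ 0.37 -0.05 -0.02] op 1.0
[ 0.44713239 -0.07807017  0.16      ]
[-0.12665924 -0.0219031   0.16      ]
```

Converted, 0.014 m / 0.8 = 0.0175, 0.012 m / 0.8 = 0.015.

```bash
echo '[[[0.0013,0,0.005],[0,0,0],1],[[0.0013,0,0.01],[0,0,0],1],[[0.0025,0,0.015],[0,0,0],1],[[0.0025,0,0.0175],[0,0,0],1],[[0.0025,0,0.0175],[0,0,0],1],[[0.0025,0,0.0175],[0,0,0],1]]' | python3 -m jog | grep -v rot; python3 -c "
from h import *
im,d=snap('side','s3');im2,d2=snap('top','t3');state()
a=cv2.resize(im[140:230,225:315],(540,540),interpolation=cv2.INTER_CUBIC)[:,:400];b=cv2.resize(im2[120:230,190:270],(400,540),interpolation=cv2.INTER_CUBIC)
a=cv2.resize(im[150:220,245:315],(400,540),interpolation=cv2.INTER_CUBIC)
cv2.imwrite('pics/s3c.png',np.hstack([a,b]))"
```

```text
time_s: 4.05
eef_pos: [0.4581, -0.0075, 0.0897]
wrist_force: [-0.3, 0.5, 4.3]
opening: 0.995
grasp_force: 2.1
chute tcp [-0.1133  0.0483  0.0898] t 4.15 F [-0.21  0.88  3.79] T [ 0.39 -0.05 -0.03] op 1.0
```

View pics/s3c.png

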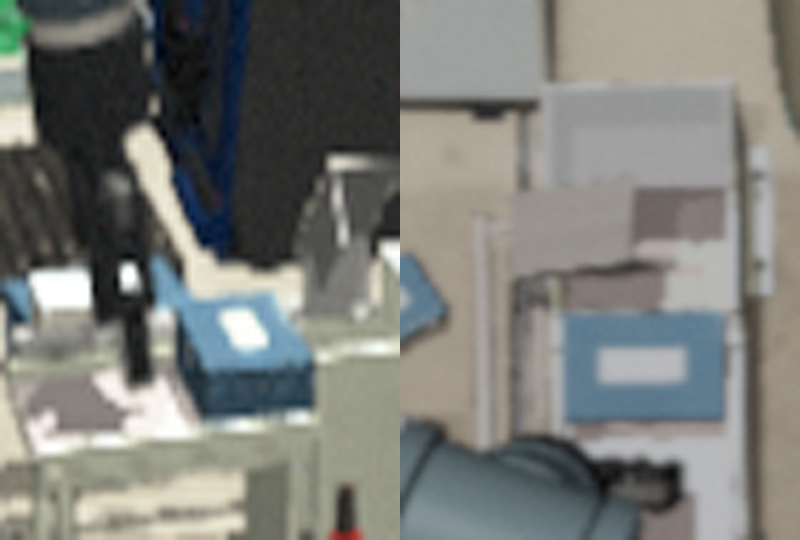

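```bash
python3 -c "
from h import *
d=np.load('pics/t3.npy')
P=[dep('top',u,v,d) for u in range(216,235,2) for v in range(160,172,2)]
P=C.inv().apply(np.array(P)-O);print(P[::6].round(3));
f=np.polyfit(P[:,1],P[:,2],1);print(np.arctan(-f[0]))
for x in(-.045,-.04,-.03):print(delta(x,.048,.089))"
```

```text
[[0.045 0.061 0.158]
 [0.045 0.055 0.159]
 [0.044 0.049 0.164]
 [0.042 0.042 0.173]
 [0.042 0.036 0.178]
 [0.04  0.029 0.186]
 [0.041 0.024 0.181]
 [0.039 0.017 0.195]
 [0.039 0.011 0.194]
 [0.039 0.006 0.194]]
0.6715316444026665
(array([-0.0674, -0.0004,  0.011 ]), array([0.0012, 0.0009, 0.0018]))
(array([-0.0723, -0.0004,  0.0118]), array([0.0012, 0.0009, 0.0018]))
(array([-0.0822, -0.0004,  0.0133]), array([0.0012, 0.0009, 0.0018]))
```

Converted, -0.05 m / 0.8 = -0.0625, -0.04 m / 0.8 = -0.05.

```bash
echo '[[[-0.0063,0,0.0019],[0,0,0],1],[[-0.0125,0,0.0038],[0,0,0],1],[[-0.0188,0,0.0048],[0,0,0],1],[[-0.025,0,0.0056],[0,0,0],1],[[-0.0313,0,0.0066],[0,0,0],1],[[-0.0375,0,0.0075],[0,0,0],1],[[-0.0438,0,0.0085],[0,0,0],1],[[-0.05,0,0.0094],[0,0,0],1],[[-0.0563,0,0.0104],[0,0,0],1],[[-0.0625,0,0.0113],[0,0,0],1]]' | python3 -m jog | grep -v rot; python3 -c "
from h import *
state()"
```

```text
time_s: 5.4
eef_pos: [0.5093, -0.0057, 0.0884]
wrist_force: [-5.0, -0.0, 4.9]
opening: 1.001
grasp_force: 2.8
chute tcp [-0.0621  0.0484  0.0884] t 5.4 F [-4.95 -0.    4.88] T [0.14 0.63 0.07] op 1.0
```

```bash
python3 -c "
from h import *
im,d=snap('side','s4');im2,d2=snap('top','t4');state()
b=cv2.resize(im2[120:230,190:270],(400,540),interpolation=cv2.INTER_CUBIC)
a=cv2.resize(im[150:220,245:315],(400,540),interpolation=cv2.INTER_CUBIC)
cv2.imwrite('pics/s4c.png',np.hstack([a,b]))"
```

```text
chute tcp [-0.0615  0.0483  0.0886] t 5.5 F [-1.49  0.22  4.58] T [0.27 0.28 0.08] op 1.0
```

View pics/s4c.png

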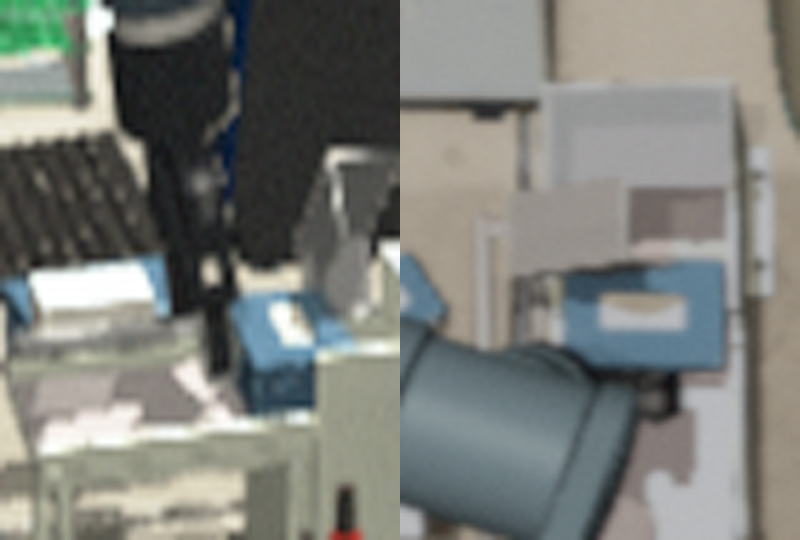

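Converted, -0.022 m / 0.8 = -0.0275, -0.018 m / 0.8 = -0.0225.

```bash
echo '[[[-0.0075,0,0.0011],[0,0,0],1],[[-0.015,0,0.0023],[0,0,0],1],[[-0.0225,0,0.0034],[0,0,0],1],[[-0.0275,0,0.0041],[0,0,0],1]]' | python3 -m jog | grep -v rot; python3 -c "
from h import *
im,d=snap('side','s5');im2,d2=snap('top','t5');state()
b=cv2.resize(im2[120:230,190:270],(400,540),interpolation=cv2.INTER_CUBIC)
a=cv2.resize(im[150:220,245:315],(400,540),interpolation=cv2.INTER_CUBIC)
cv2.imwrite('pics/s5c.png',np.hstack([a,b]))"
```

```text
time_s: 6.0
eef_pos: [0.5317, -0.005, 0.0884]
wrist_force: [-2.7, -1.0, 3.8]
opening: 1.001
grasp_force: 2.3
chute tcp [-0.0393  0.0483  0.0887] t 6.1 F [-0.65  0.01  3.56] T [ 0.2   0.12 -0.01] op 1.0
```

View pics/s5c.png

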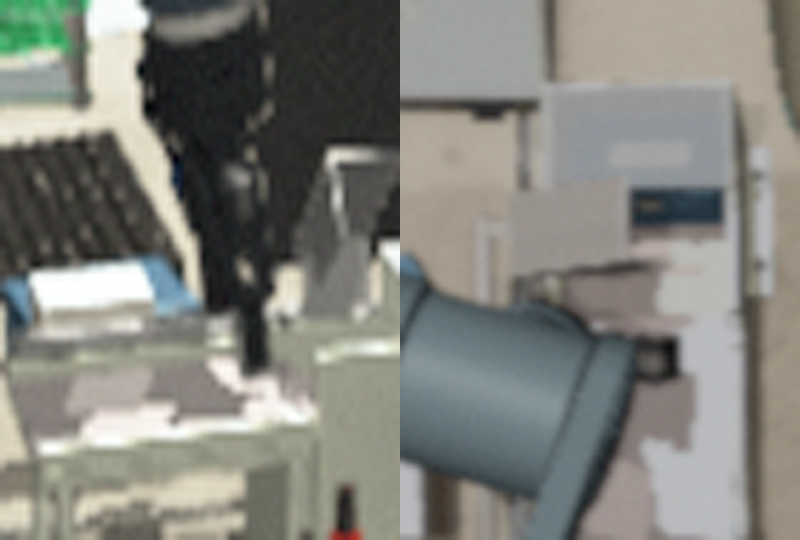

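Converted, -0.14 m / 0.8 = -0.175, -0.12 m / 0.8 = -0.15.

```bash
echo '[[[0,0,-0.0075],[0,0,0],1],[[0,0,-0.0188],[0,0,0],1],[[0,0,-0.0313],[0,0,0],1],[[0,0,-0.0563],[0,0,0],1],[[0,0,-0.1],[0,0,0],1],[[0,0,-0.15],[0,0,0],1],[[0,0,-0.175],[0,0,0],1],[[0,0,-0.175],[0,0,0],1],[[0,0,-0.175],[0,0,0],1]]' | python3 -m jog | grep -v rot; python3 -c "
from h import *
im,d=snap('side','s6');im2,d2=snap('top','t6');state()
b=cv2.resize(im2[120:230,190:270],(400,540),interpolation=cv2.INTER_CUBIC)
a=cv2.resize(im[150:220,245:315],(400,540),interpolation=cv2.INTER_CUBIC)
cv2.imwrite('pics/s6c.png',np.hstack([a,b]))"
```

```text
time_s: 7.22
eef_pos: [0.5093, -0.0055, 0.2256]
wrist_force: [0.3, -0.7, -0.3]
opening: 1.002
grasp_force: 0.0
chute tcp [-0.0622  0.0486  0.2252] t 7.325 F [-1.3   0.39  0.23] T [ 0.01  0.02 -0.01] op 1.0
```

View pics/s6c.png

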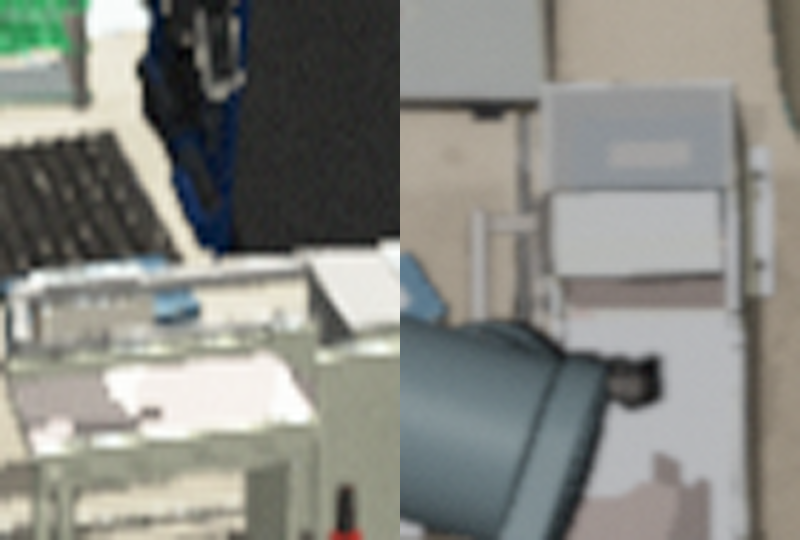

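The flap is shut, with the hood back where it started (panel 552–722, 190–275). The box lies under the window, with its label at (650,155), and the fingers are clear.

```bash
python3 -c "
from h import *
print(workorder.hand_in())"
```

```text
the job is handed in; nothing more can be done
None
```

The slide box is down the chute, the flap is shut behind it and the fingers are clear; I handed the job in at about 7.3 s, and the hand-in call returned no verdict.

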